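Clear the incubator lid and hold it open at 50 degrees

TASK

A sample cup has been left standing on the lid of the dry-block incubator: pick it up and stand it upright in the green tray without tipping or dropping it. Then raise the lid by its bar handle until it is 50 degrees open, its underside in line with the long red mark on the quadrant at its side, and keep holding it there so that I can reach the tubes: the lid falls shut when let go, so finish while still holding it. Leave the other things on the counter alone.

Things in the scene. Friction and masses are not known exactly. Their poses are not given: they have to be found in the camera images.
- incubator: Dry-block incubator, fixed: white box 180 (x) x 200 (y) x 86 mm high, display and dial in front, grey lid on top. Origin: centre of its underside; x points from front to rear (hinge side), z up. On its -y side, 107 mm off the middle, a solid grey quadrant plate (radius 75 mm about the hinge) has black ticks every 10 degrees; the long red mark is 50: the lid's underside lies along it then.
- lid (a joint): Opening angle of the lid, rad: 0 shut (level), grows as the front edge rises, stop at 1.5. The lid weighs 250 g and a spring helps to shut it: it always falls shut when let go; an upward pull at the handle of 2.5 N (shut) to 7 N (50 degrees) holds it. Lid: grey slab 180 x 200 x 14 mm, its underside 86 mm and its top 100 mm above the counter when shut. 50 degrees is 0.873.
- lid_hinge (a point): Middle of the hinge line at the rear of the incubator, 86 mm above the counter, 85 mm behind the incubator's centre; y is the hinge axis. It does not move with the lid.
- lid_handle (a point): Middle of the lid's round steel handle bar: 10 mm thick, along the lid's y axis, 90 mm between its two posts; bar axis 38 mm above the lid's top, 155 mm in front of and 52 mm above the hinge line when shut (138 mm above the counter), 20 mm behind the lid's front edge. It moves and turns with the lid (same axes).
- cup_mid (a point): Centre (half-way up) of the sample cup that stands on the lid: clear cup with a green screw cap (one piece), 48 mm in diameter at the cap and about 45 mm where it is gripped, 66 mm high, about 60 g; z is its upright axis. It stands behind the handle, upright.
- cup: The same sample cup; origin at the centre of its underside.
- tray: Loose open green tray, 140 (x) x 196 (y) x 56 mm high over its flared rim and 400 g, empty; origin at the centre of its underside, z up; its floor is level, 2 mm above the counter, and measures 114 x 174 mm inside the walls (8 mm thick).
- other_cup: Bystander to leave alone: a second sample cup with a green cap, 48 mm diameter, 66 mm high; origin at the centre of its underside.
- jar_1: Bystander to leave alone: a small cream jar, 36 mm diameter, 79 mm high; origin at the centre of its underside.
- jar_2: Bystander to leave alone: a small white jar, 36 mm diameter, 79 mm high; origin at the centre of its underside.
- strip_bottle: Bystander to leave alone: a black strip bottle, 42 mm diameter, 114 mm high; origin at the centre of its underside.
- slide_box: Bystander to leave alone: a red slide box, 58 x 82 x 38 mm; origin at the centre of its underside.
- pen: Bystander to leave alone: the blue pen, 142 mm long, 10 mm thick, lying crosswise behind the work; origin at the centre of its underside.

How it is judged:
By the outcome, as a careful person would: the job done as asked, in the order asked, and still so for the second after the job is handed in, while the arm keeps its last pose, push and grip.
It also fails if it takes over 53 s, if anything falls off the work surface, if the arm or the gripper's body presses on something with over 40 N, if the wrist force passes 120 N, or if a joint passes its speed limit or range.

ROBOT

A 6-joint arm with a two-finger parallel gripper is mounted at the origin on a cart in front of the work surface, level with it; the furniture and walls round the work are solid. World frame = base frame: x ahead of the robot, y to its left, z up, the work surface at z = 0. Lengths are in m, angles in rad, forces in N, time in s.
With the tool pointing down it reaches from about 0.375 to 0.9 m from the base axis. Payload 3.1 kg.
Tool frame: the origin (TCP) lies where the fingers leave the gripper's body, on its centre line; the fingertips stand 73 mm ahead of it and the grasp point (between the pads) lies 54 mm ahead of it; z points along the fingers, y is the line along which they close (so a half turn about z gives the same grasp; the last joint's range is limited). The gripper opens to 85 mm and grips with 20 to 120 N. Pads are 22 mm wide; open, the fingers measure 114 mm over their backs; the gripper's body (76 mm by 85 mm) begins 54 mm behind the grasp point. The pads swing forward as they close: fully open they stand 13 mm farther back than shut.
Start: joints at [-1.47, 0.527, 1.433, -0, 1.181, -0.178], TCP at [0.173, -0.601, 0.304] pointing down, gripper open.
Joint ranges: [-3.08, 3.08], [-0.75, 2.2], [0.22, 2.44], [-1.43, 4.57], [0, 2.65], [-2.85, 2.85]. Speed limits (rad/s): [2.79, 2.79, 3.14, 3.14, 3.14, 3.14].

INTERFACE

Orientations are given as a unit quaternion [x, y, z, w].
In Python, from station import manip gives the robot as it stands.
- The arm moves only by the shell command python3 -m crank 'ROWS' [FORCE]. ROWS is JSON, a list of rows, each an object with "dp": the shift along the tool's x, y, z normalised to -1 to 1, where 1 is 50 cm, a list of three; "delta_rot": the turn, a rotation vector about the tool's x, y, z normalised to -1 to 1, where 1 is 2 pi rad, a list of three; "fingers": the opening, from -1 (shut) to 1 (fully open). A call has 1 to 12 rows; each row shifts and turns the commanded pose from where the row before left it, along the tool's axes as they then stand; what a row does not reach is not made up. A row lasts 1/12 s, in which the tool goes at most 41.7 mm and 7.16 degrees, less where a joint would pass 70% of its speed; a pose out of reach is approached as far as the arm can. A call with a number of a shift or a turn outside -1 to 1 is refused whole. A call with a gripper value outside its range is refused whole. The fingers move at their own pace and stop on an object; FORCE is the grip in N (left out, the last holds). Time passes only in rows, so rows that do not move let the fingers close. It gives the time, the measured TCP pose, the force, the opening and the grip force at its end, in the units of the state.
- manip.sense(): the state, without advancing time (a new reading comes with each control period).
- manip.snapshot(name): name is "scene" or "top"; returns (picture, depth): 480x640x3 uint8, red, green, blue; 480x640 float32, m along the optical axis (not along the pixel's ray), 0 where there is no reading.
- manip.camera_model(name): a dict with "fx", "fy", "cx", "cy" (pixels), "origin" and "attitude" of the camera in the world. Camera axes: x right, y up, looking along -z (the intrinsics and any distortion apply to the point x, -y, -z); pixel columns grow to the right and rows downward; lengths in m; the calibration is good to about 2 mm. A picture is of the moment at which its call begins. camera_model takes no time and is no camera call.
- manip.sign_off(): hands the job in; it is judged then, once.
The state is a dict: "t": time; "q": joint angles; "qd": joint speeds; "tau": joint torques, N m; "tcp_pos": TCP position; "tool_rot": TCP orientation; "force": force on the tool from outside, world axes, zero at the start; "ft_torque": the same for the moment, N m; "finger_gap": opening from 0.0 (shut) to 1.0 (fully open); "gripper_force": force on a finger pad.
Only numpy, scipy, OpenCV 4.12 (cv2) and the standard library are available. Lean on these libraries where they do the work, as an engineer would, in place of code of your own. Each camera call takes 0.05 s, during which the arm holds its last target. There are 200 camera calls.

## Working session

There is one attempt and no reset: what is moved stays moved. The work goes in short steps, Python scripts to look and compute and a shell command to move; the robot and the scene stay as the last step left them, time stands still between calls to the robot, and variables do not carry over. Pictures are saved under pics/ and viewed, at most 10 in all, crops included, and the job is handed in when it is done.

```bash
ls; mkdir -p pics; python3 - <<'E'
from station import manip
import cv2,numpy as np
print(manip.sense())
for n in("scene","top"):
    p,d=manip.snapshot(n); cv2.imwrite(f"pics/{n}0.png",p[:,:,::-1]); np.save(f"pics/{n}0.npy",d); print(n,manip.camera_model(n))
E
```

```text
pics
{'t': 0.0, 'q': array([-1.46947156e+00,  5.28487864e-01,  1.43391512e+00,  1.50677409e-05,
        1.18139591e+00, -1.78526307e-01]), 'qd': array([ 0.00132788, -0.00035307,  0.00071726, -0.00055542,  0.00049843,
       -0.00074137]), 'tau': array([-1.68073671e-03, -4.42357886e+01, -1.78029066e+01, -3.39102062e-04,
        8.68867995e-03, -7.35265502e-06]), 'tcp_pos': array([ 0.17259035, -0.60011002,  0.30291604]), 'tool_rot': array([ 9.90226182e-01,  1.39466455e-01,  4.95321909e-05, -1.10202864e-03]), 'force': array([0.12566589, 0.10045142, 0.40928579]), 'ft_torque': array([-0.00243261,  0.02195319, -0.00279536]), 'gripper_force': 0.0, 'finger_gap': 1.0008507044302672}
scene {'fx': 602.8980794839456, 'fy': 602.8980794839456, 'cx': 330.13649648056247, 'cy': 245.266336587467, 'origin': array([-0.01197892, -1.1845816 ,  1.00019405]), 'attitude': array([ 0.45725414, -0.10635563, -0.21315975,  0.85683724])}
top {'fx': 477.9151004452487, 'fy': 477.9151004452487, 'cx': 322.33958752600495, 'cy': 238.4619088058844, 'origin': array([ 0.27692097, -0.03034424,  1.65197933]), 'attitude': array([ 0.06091931, -0.06057274, -0.70402921,  0.70495578])}
```

View pics/scene0.png

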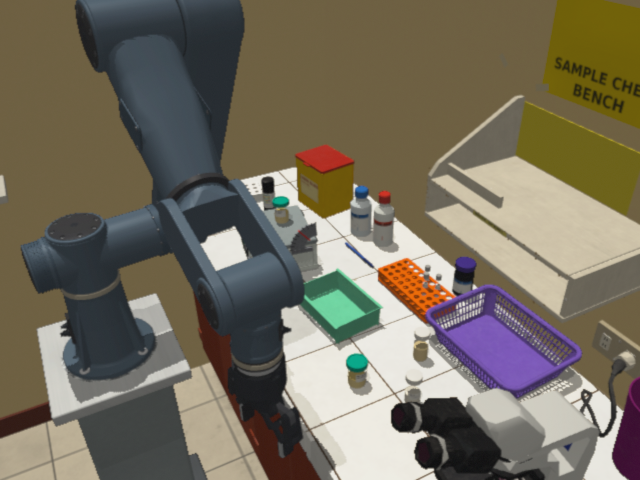

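View pics/top0.png

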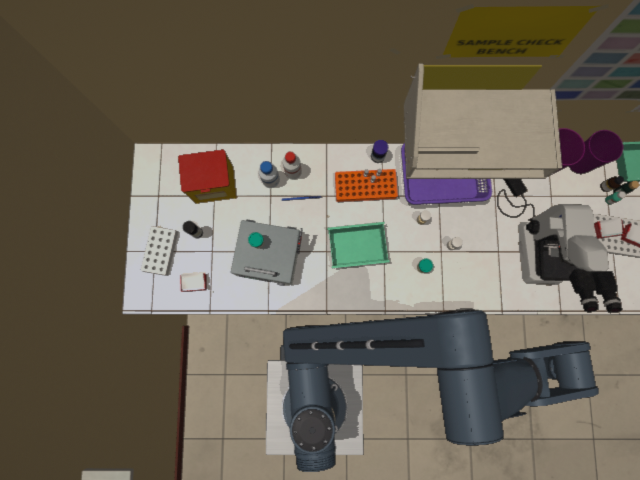

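The top view shows the lid as a grey quad around (266,251). The cup cap is at (256,240), the bar handle at (262,272) and the tray at (358,245). The lid is slightly turned.

```bash
cat > h.py <<'E'
import numpy as np,cv2
from scipy.spatial.transform import Rotation as R
from station import manip
def ray(n,uv,z):
    c=manip.camera_model(n);uv=np.atleast_2d(uv).astype(float)
    d=np.c_[(uv[:,0]-c["cx"])/c["fx"],-(uv[:,1]-c["cy"])/c["fy"],-np.ones(len(uv))]
    d=R.from_quat(c["attitude"]).apply(d);o=c["origin"]
    return o+d*((z-o[2])/d[:,2])[:,None]
def cloud(n,d):
    c=manip.camera_model(n);v,u=np.mgrid[:480,:640]
    p=np.stack([(u-c["cx"])/c["fx"]*d,-(v-c["cy"])/c["fy"]*d,-d],-1)
    return (R.from_quat(c["attitude"]).apply(p.reshape(-1,3))+c["origin"]).reshape(480,640,3)
E
python3 - <<'E'
from h import *
im=cv2.imread("pics/top0.png");d=np.load("pics/top0.npy");P=cloud("top",d)
hsv=cv2.cvtColor(im,cv2.COLOR_BGR2HSV)
g=cv2.inRange(hsv,(70,100,60),(95,255,255))
n,l,s,c=cv2.connectedComponentsWithStats(g)
for i in range(1,n):
    if s[i,4]>60: 
        zs=np.median(P[l==i][:,2]); print(s[i],c[i],zs,ray("top",c[i],.166)[0],ray("top",c[i],.066)[0])
# lid: depth z 0.09..0.11
win=np.zeros((480,640),bool);win[215:290,225:320]=1
m=(win&(abs(P[...,2]-.1)<.012)).astype(np.uint8)
cs,_=cv2.findContours(m,0,1);k=max(cs,key=cv2.contourArea);r=cv2.minAreaRect(k);b=cv2.boxPoints(r)
print("lid",ray("top",b,.1)[:,:2],ray("top",r[0],.1),r)
hm=win&(P[...,2]>.125)&(P[...,2]<.15);v,u=np.nonzero(hm);print("hand",u.min(),u.max(),v.min(),v.max(),len(u));
# tray rim
t=np.zeros_like(win);t[215:275,320:395]=1
m=(t&(hsv[...,0]>60)&(hsv[...,0]<95)&(hsv[...,1]>80)).astype(np.uint8)
k=max(cv2.findContours(m,0,1)[0],key=cv2.contourArea);r=cv2.minAreaRect(k);print("tray",r,ray("top",cv2.boxPoints(r),.056)[:,:2],ray("top",r[0],.056))
cr=cv2.resize(im[205:295,220:400],None,fx=4.4,fy=4.4,interpolation=2);cv2.imwrite("pics/c1.png",cr)
E
```

```text
[618 142  22  40 710] [630.0056338  161.59014085] 0.0068014014946568 [ 0.78962997 -1.02771526  0.166     ] [ 0.82413308 -1.09483403  0.066     ]
[606 192  14   9  64] [613.109375 196.875   ] 0.05170509890916253 [ 0.67151884 -0.96075607  0.166     ] [ 0.69807358 -1.02336878  0.066     ]
[ 328  223   61   44 2114] [357.9025544  244.76631977] 0.0034627474514402623 [ 0.51509834 -0.14143762  0.166     ] [ 0.53112665 -0.14891372  0.066     ]
[248 232  15  15 181] [255.18232044 239.19889503] 0.1638363655029551 [0.53247011 0.18245338 0.166     ] [0.54966746 0.19677374 0.066     ]
[419 259  14  14 152] [425.42105263 265.21052632] 0.0657056807609725 [ 0.45066723 -0.35170534  0.166     ] [ 0.46235961 -0.37333155  0.066     ]
lid [[0.432681   0.27054112]
 [0.61607989 0.24502904]
 [0.58077401 0.0439798 ]
 [0.39876865 0.07335413]] [[0.50613235 0.15817099 0.1       ]] ((265.1687927246094, 250.52935791015625), (61.34014129638672, 55.90006637573242), 9.865806579589844)
hand 244 302 229 274 131
tray ((358.0191955566406, 244.6822052001953), (40.4083251953125, 56.42510223388672), 83.9909896850586) [[ 0.59195328 -0.04806031]
 [ 0.61272376 -0.23943488]
 [ 0.47481387 -0.25079256]
 [ 0.45463063 -0.06216146]] [[ 0.53301805 -0.15005905  0.056     ]]
```

View pics/c1.png

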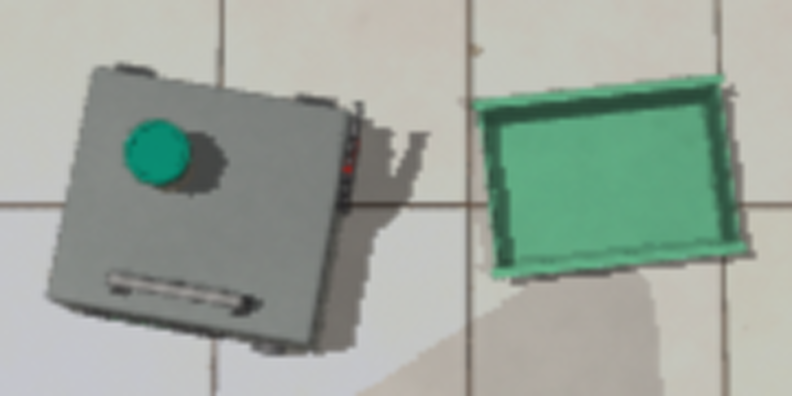

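The close crop shows the lid turned about -10°, with the bar from crop (107,278) to (245,302). The cup's cap is at (157,153), and the tray is empty with its centre at (612,178).

```bash
cat >> h.py <<'E'
def delta(pos,tilt_rotvec_world_R):
    s=manip.sense();A=R.from_quat(s["tool_rot"])
    rv=(A.inv()*tilt_rotvec_world_R).as_rotvec()
    # turn first: dp in target axes ; no turn: dp in current axes
    d=np.array(pos)-s["tcp_pos"]
    print("t",round(s["t"],2),"tcp",s["tcp_pos"].round(4),"F",s["force"].round(1),"gap",round(s["finger_gap"],2),"grip",round(s["gripper_force"],1),"q",s["q"].round(2))
    print("turn(norm)",(rv/2/np.pi).round(4),"deg",np.degrees(rv).round(1),"dp now",(A.inv().apply(d)/.5).round(4),"dp after",(tilt_rotvec_world_R.inv().apply(d)/.5).round(4))
def down(yaw): # tool x at yaw, z down
    c,s=np.cos(yaw),np.sin(yaw);return R.from_matrix(np.array([[c,s,0],[s,-c,0],[0,0,-1]]))
E
python3 - <<'E'
from h import *
f=lambda u,v:(220+(u+.5)/4.4-.5,205+(v+.5)/4.4-.5)
b=ray("top",[f(107,278),f(245,302)],.138);print("bar",b,b.mean(0))
e=b[0]-b[1];print("yaw",np.degrees(np.arctan2(-e[0],e[1])))
q=ray("top",[f(95,66),f(350,110),f(310,340),f(50,295)],.1);print(q);e=q[0]-q[1];print(np.degrees(np.arctan2(-e[0],e[1])));e=q[0]-q[3];print(np.degrees(np.arctan2(e[1],e[0])))
delta([.5325,.1825,.29],down(np.radians(-9.8)))
E
```

```text
bar [[0.44492086 0.21991444 0.138     ]
 [0.42765774 0.11980731 0.138     ]] [0.4362893  0.16986087 0.138     ]
yaw -9.784222474661625
[[0.60971848 0.23997517 0.1       ]
 [0.57616816 0.04729421 0.1       ]
 [0.40341584 0.07512704 0.1       ]
 [0.43644541 0.26801904 0.1       ]]
-9.877522189014037
-9.193477065108368
t 0.1 tcp [ 0.1726 -0.6002  0.303 ] F [ 0.1 -0.1  0.9] gap 1.0 grip 0.0 q [-1.47  0.53  1.43 -0.    1.18 -0.18]
turn(norm) [-0.0003  0.      0.0718] deg [-0.1  0.  25.8] dp now [ 1.1241 -1.3056  0.029 ] dp after [ 0.4429 -1.665   0.0261]
```

```bash
python3 -m crank '[{"dp":[0,0,0],"delta_rot":[0,0,0.018],"fingers":1},{"dp":[0,0,0],"delta_rot":[0,0,0.018],"fingers":1},{"dp":[0,0,0],"delta_rot":[0,0,0.018],"fingers":1},{"dp":[0,0,0],"delta_rot":[0,0,0.018],"fingers":1},{"dp":[0.017,-0.065,0],"delta_rot":[0,0,0],"fingers":1},{"dp":[0.017,-0.065,0],"delta_rot":[0,0,0],"fingers":1},{"dp":[0.017,-0.065,0],"delta_rot":[0,0,0],"fingers":1},{"dp":[0.017,-0.065,0],"delta_rot":[0,0,0],"fingers":1},{"dp":[0.017,-0.065,0],"delta_rot":[0,0,0],"fingers":1},{"dp":[0.017,-0.065,0],"delta_rot":[0,0,0],"fingers":1},{"dp":[0.017,-0.065,0],"delta_rot":[0,0,0],"fingers":1},{"dp":[0.017,-0.065,0],"delta_rot":[0,0,0],"fingers":1}]' 40
python3 -m crank '[{"dp":[0.017,-0.065,0],"delta_rot":[0,0,0],"fingers":1},{"dp":[0.017,-0.065,0],"delta_rot":[0,0,0],"fingers":1},{"dp":[0.017,-0.065,0],"delta_rot":[0,0,0],"fingers":1},{"dp":[0.017,-0.065,0],"delta_rot":[0,0,0],"fingers":1},{"dp":[0.017,-0.065,0],"delta_rot":[0,0,0],"fingers":1},{"dp":[0.017,-0.065,0],"delta_rot":[0,0,0],"fingers":1},{"dp":[0.017,-0.065,0],"delta_rot":[0,0,0],"fingers":1},{"dp":[0.017,-0.065,0],"delta_rot":[0,0,0],"fingers":1},{"dp":[0.017,-0.065,0],"delta_rot":[0,0,0],"fingers":1},{"dp":[0.017,-0.065,0],"delta_rot":[0,0,0],"fingers":1},{"dp":[0,0,0],"delta_rot":[0,0,0],"fingers":1}]'
python3 - <<'E'
from h import *
delta([.5325,.1825,.29],down(np.radians(-9.8)))
E
```

```text
t: 1.1
tcp_pos: [0.2845, -0.3544, 0.3037]
tool_rot: [0.996, -0.086, -0.0, -0.0]
force: [1.1, 0.3, -0.3]
finger_gap: 0.998
gripper_force: 0.0
t: 2.02
tcp_pos: [0.4248, -0.0462, 0.3038]
tool_rot: [0.997, -0.083, 0.0, -0.001]
force: [-0.3, -0.0, 0.4]
finger_gap: 1.002
gripper_force: 0.0
t 2.02 tcp [ 0.4248 -0.0462  0.3038] F [-0.3 -0.   0.4] gap 1.0 grip 0.0 q [-0.37  0.26  1.9   0.    0.98  1.36]
turn(norm) [-0.0003 -0.0001  0.0007] deg [-0.1 -0.   0.3] dp now [ 0.1364 -0.4867  0.0288] dp after [ 0.1343 -0.4873  0.0277]
```

```bash
python3 -m crank '[{"dp":[0.017,-0.061,0],"delta_rot":[0,0,0],"fingers":1},{"dp":[0.017,-0.061,0],"delta_rot":[0,0,0],"fingers":1},{"dp":[0.017,-0.061,0],"delta_rot":[0,0,0],"fingers":1},{"dp":[0.017,-0.061,0],"delta_rot":[0,0,0],"fingers":1},{"dp":[0.017,-0.061,0],"delta_rot":[0,0,0],"fingers":1},{"dp":[0.017,-0.061,0],"delta_rot":[0,0,0],"fingers":1},{"dp":[0.017,-0.061,0],"delta_rot":[0,0,0],"fingers":1},{"dp":[0.017,-0.061,0],"delta_rot":[0,0,0],"fingers":1},{"dp":[0,0,0],"delta_rot":[0,0,0],"fingers":1}]'
python3 - <<'E'
from h import *
delta([.5325,.1825,.187],down(np.radians(-9.8)))
p,d=manip.snapshot("scene");cv2.imwrite("pics/s2.png",cv2.resize(p[150:330,200:420,::-1],None,fx=3.3,fy=3.3,interpolation=2))
i0=cv2.imread("pics/scene0.png")
for n,im in(("0",i0),("now",p[:,:,::-1])):
    g=cv2.inRange(cv2.cvtColor(np.ascontiguousarray(im),cv2.COLOR_BGR2HSV),(70,100,60),(95,255,255));g[:,:250]=0;g[:,310:]=0;g[230:]=0
    n_,l,s,c=cv2.connectedComponentsWithStats(g)
    for i in range(1,n_):
        if s[i,4]>40:print(n,s[i],c[i],ray("scene",c[i],.16)[0],ray("scene",c[i],.166)[0])
E
```

```text
t: 2.77
tcp_pos: [0.535, 0.1817, 0.3038]
tool_rot: [0.996, -0.084, 0.002, -0.001]
force: [0.4, -0.5, -0.4]
finger_gap: 1.002
gripper_force: 0.0
t 2.77 tcp [0.535  0.1817 0.3038] F [ 0.4 -0.5 -0.4] gap 1.0 grip 0.0 q [0.13 0.45 1.59 0.   1.1  1.87]
turn(norm) [-0.0005 -0.0005  0.0003] deg [-0.2 -0.2  0.1] dp now [-0.006   0.      0.2336] dp after [-0.0053 -0.0007  0.2336]
0 [272 196  17  11 149] [279.8590604  201.30201342] [0.53296581 0.18721458 0.16      ] [0.52907425 0.1774183  0.166     ]
now [272 197  16  10 137] [279.67153285 201.5620438 ] [0.5319188  0.18612624 0.16      ] [0.52803472 0.17633773 0.166     ]
```

View pics/s2.png

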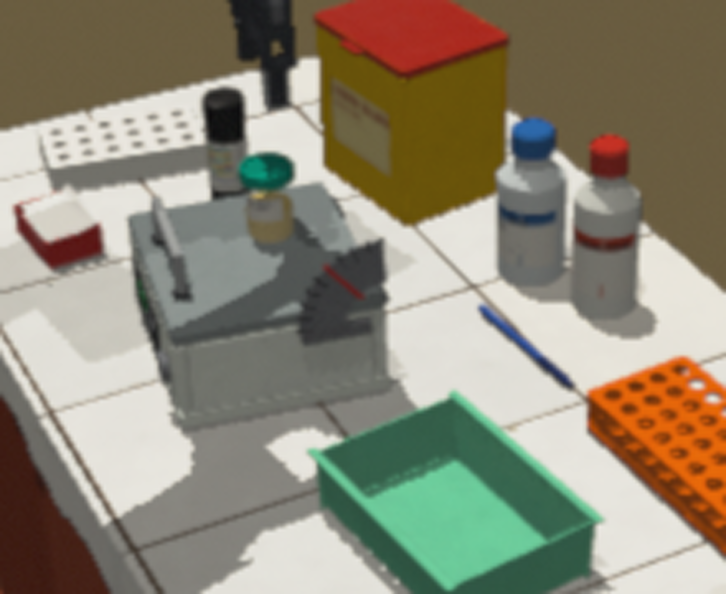

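The close crop shows the cup upright behind the handle with the gripper above it. Its cap is at crop (267,170), the quadrant's red mark at (343,283), and both views agree on the cup's position to a few mm.

```bash
python3 -m crank '[{"dp":[-0.004,-0.004,0.03],"delta_rot":[0,0,0],"fingers":1},{"dp":[0,0,0.03],"delta_rot":[0,0,0],"fingers":1},{"dp":[0,0,0.03],"delta_rot":[0,0,0],"fingers":1},{"dp":[0,0,0.03],"delta_rot":[0,0,0],"fingers":1},{"dp":[0,0,0.03],"delta_rot":[0,0,0],"fingers":1},{"dp":[0,0,0.03],"delta_rot":[0,0,0],"fingers":1},{"dp":[0,0,0.03],"delta_rot":[0,0,0],"fingers":1},{"dp":[0,0,0.018],"delta_rot":[0,0,0],"fingers":1},{"dp":[0,0,0],"delta_rot":[0,0,0],"fingers":1}]'
python3 -m crank '[{"dp":[0,0,0],"delta_rot":[0,0,0],"fingers":0.4},{"dp":[0,0,0],"delta_rot":[0,0,0],"fingers":0.2},{"dp":[0,0,0],"delta_rot":[0,0,0],"fingers":0.1},{"dp":[0,0,0],"delta_rot":[0,0,0],"fingers":-0.1},{"dp":[0,0,0],"delta_rot":[0,0,0],"fingers":-0.3},{"dp":[0,0,0],"delta_rot":[0,0,0],"fingers":-0.3},{"dp":[0,0,0],"delta_rot":[0,0,0],"fingers":-0.3},{"dp":[0,0,0],"delta_rot":[0,0,0],"fingers":-0.3}]' 30
```

```text
t: 3.57
tcp_pos: [0.5295, 0.1789, 0.1879]
tool_rot: [0.996, -0.087, -0.003, 0.001]
force: [-1.2, -0.9, -0.0]
finger_gap: 0.998
gripper_force: 0.0
t: 4.23
tcp_pos: [0.5317, 0.1805, 0.191]
tool_rot: [0.996, -0.086, 0.001, -0.0]
force: [-0.9, 0.0, 6.4]
finger_gap: 0.518
gripper_force: 31.1
```

```bash
python3 -m crank '[{"dp":[0,0,-0.01],"delta_rot":[0,0,0],"fingers":-0.3},{"dp":[0,0,-0.02],"delta_rot":[0,0,0],"fingers":-0.3},{"dp":[0,0,-0.03],"delta_rot":[0,0,0],"fingers":-0.3},{"dp":[0,0,-0.03],"delta_rot":[0,0,0],"fingers":-0.3},{"dp":[0,0,-0.03],"delta_rot":[0,0,0],"fingers":-0.3},{"dp":[0,0,-0.03],"delta_rot":[0,0,0],"fingers":-0.3},{"dp":[0,0,-0.03],"delta_rot":[0,0,0],"fingers":-0.3},{"dp":[0,0,-0.02],"delta_rot":[0,0,0],"fingers":-0.3},{"dp":[0,0,-0.01],"delta_rot":[0,0,0],"fingers":-0.3},{"dp":[0,0,0],"delta_rot":[0,0,0],"fingers":-0.3}]'
python3 - <<'E'
from h import *
delta([.533,-.15,.096],down(np.radians(-9.8)))
E
```

```text
t: 5.07
tcp_pos: [0.5314, 0.1805, 0.2962]
tool_rot: [0.996, -0.086, 0.001, -0.0]
force: [-0.3, 1.0, -0.9]
finger_gap: 0.514
gripper_force: 30.9
t 5.07 tcp [0.5314 0.1805 0.2962] F [-0.3  1.  -0.9] gap 0.51 grip 30.9 q [0.13 0.45 1.6  0.   1.08 1.87]
turn(norm) [-0.0001 -0.0004 -0.0002] deg [-0.  -0.1 -0.1] dp now [0.1156 0.6509 0.4002] dp after [0.1156 0.6508 0.4004]
```

```bash
python3 -m crank '[{"dp":[0.005,0.025,0],"delta_rot":[0,0,0],"fingers":-0.3},{"dp":[0.01,0.05,0],"delta_rot":[0,0,0],"fingers":-0.3},{"dp":[0.011,0.064,0],"delta_rot":[0,0,0],"fingers":-0.3},{"dp":[0.011,0.064,0],"delta_rot":[0,0,0],"fingers":-0.3},{"dp":[0.011,0.064,0],"delta_rot":[0,0,0],"fingers":-0.3},{"dp":[0.011,0.064,0],"delta_rot":[0,0,0],"fingers":-0.3},{"dp":[0.011,0.064,0],"delta_rot":[0,0,0],"fingers":-0.3},{"dp":[0.011,0.064,0],"delta_rot":[0,0,0],"fingers":-0.3},{"dp":[0.011,0.064,0],"delta_rot":[0,0,0],"fingers":-0.3},{"dp":[0.011,0.064,0],"delta_rot":[0,0,0],"fingers":-0.3},{"dp":[0.01,0.045,0],"delta_rot":[0,0,0],"fingers":-0.3},{"dp":[0.003,0.02,0],"delta_rot":[0,0,0],"fingers":-0.3}]'
python3 -m crank '[{"dp":[0,0,0.02],"delta_rot":[0,0,0],"fingers":-0.3},{"dp":[0,0,0.04],"delta_rot":[0,0,0],"fingers":-0.3},{"dp":[0,0,0.04],"delta_rot":[0,0,0],"fingers":-0.3},{"dp":[0,0,0.04],"delta_rot":[0,0,0],"fingers":-0.3},{"dp":[0,0,0.04],"delta_rot":[0,0,0],"fingers":-0.3},{"dp":[0,0,0.04],"delta_rot":[0,0,0],"fingers":-0.3},{"dp":[0,0,0.04],"delta_rot":[0,0,0],"fingers":-0.3},{"dp":[0,0,0.04],"delta_rot":[0,0,0],"fingers":-0.3},{"dp":[0,0,0.035],"delta_rot":[0,0,0],"fingers":-0.3},{"dp":[0,0,0.03],"delta_rot":[0,0,0],"fingers":-0.3},{"dp":[0,0,0.015],"delta_rot":[0,0,0],"fingers":-0.3},{"dp":[0,0,0],"delta_rot":[0,0,0],"fingers":-0.3}]'
python3 - <<'E'
from h import *
delta([.533,-.15,.093],down(np.radians(-9.8)))
p,d=manip.snapshot("scene");cv2.imwrite("pics/s3.png",cv2.resize(p[150:370,200:440,::-1],None,fx=2.7,fy=2.7,interpolation=2))
E
```

```text
t: 6.07
tcp_pos: [0.5317, -0.1547, 0.2938]
tool_rot: [0.996, -0.088, -0.001, 0.0]
force: [0.7, 0.2, -0.9]
finger_gap: 0.52
gripper_force: 30.9
t: 7.07
tcp_pos: [0.5306, -0.1487, 0.1026]
tool_rot: [0.996, -0.086, -0.003, -0.001]
force: [-0.8, -0.1, -0.3]
finger_gap: 0.521
gripper_force: 30.9
t 7.07 tcp [ 0.5306 -0.1487  0.1026] F [-0.8 -0.1 -0.3] gap 0.52 grip 30.9 q [-0.48  0.74  1.76  0.    0.65  1.27]
turn(norm) [-0.0003  0.0009 -0.    ] deg [-0.1  0.3 -0. ] dp now [0.0053 0.0017 0.0192] dp after [0.0052 0.0017 0.0192]
```

View pics/s3.png

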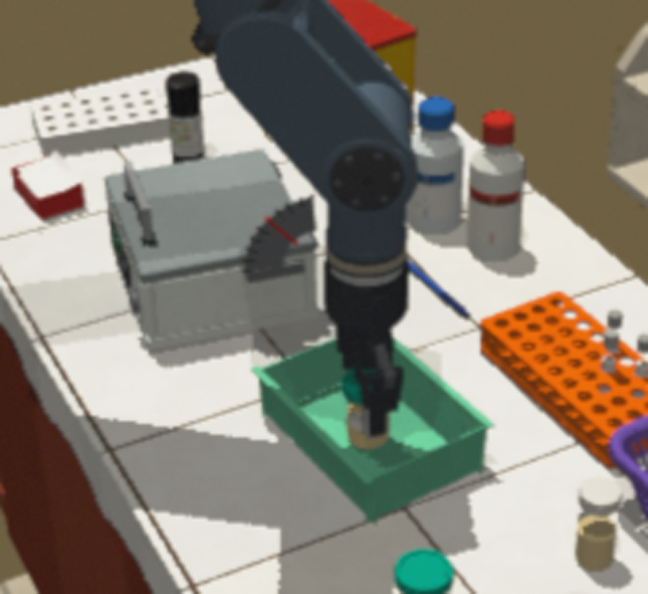

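The cup hangs upright inside the tray at about crop (370,420), just above the floor. I'll lower it in small steps.

```bash
python3 -m crank '[{"dp":[0,0,0.006],"delta_rot":[0,0,0],"fingers":-0.3},{"dp":[0,0,0.006],"delta_rot":[0,0,0],"fingers":-0.3},{"dp":[0,0,0.003],"delta_rot":[0,0,0],"fingers":-0.3},{"dp":[0,0,0],"delta_rot":[0,0,0],"fingers":-0.3},{"dp":[0,0,0],"delta_rot":[0,0,0],"fingers":-0.3}]'
```

```text
t: 7.53
tcp_pos: [0.5324, -0.1509, 0.0978]
tool_rot: [0.996, -0.086, 0.0, 0.0]
force: [0.5, -0.3, -0.9]
finger_gap: 0.519
gripper_force: 30.9
```

```bash
for i in 1; do python3 -m crank '[{"dp":[0,0,0.004],"delta_rot":[0,0,0],"fingers":-0.3},{"dp":[0,0,0],"delta_rot":[0,0,0],"fingers":-0.3}]'; python3 -m crank '[{"dp":[0,0,0.004],"delta_rot":[0,0,0],"fingers":-0.3},{"dp":[0,0,0],"delta_rot":[0,0,0],"fingers":-0.3}]'; python3 -m crank '[{"dp":[0,0,0.003],"delta_rot":[0,0,0],"fingers":-0.3},{"dp":[0,0,0],"delta_rot":[0,0,0],"fingers":-0.3}]'; done
```

```text
t: 7.7
tcp_pos: [0.5322, -0.1508, 0.0954]
tool_rot: [0.996, -0.086, 0.0, 0.0]
force: [-0.9, 1.0, -0.1]
finger_gap: 0.522
gripper_force: 30.9
t: 7.87
tcp_pos: [0.5324, -0.1509, 0.0938]
tool_rot: [0.996, -0.086, 0.0, 0.0]
force: [-0.2, -0.4, 2.7]
finger_gap: 0.522
gripper_force: 31.1
t: 8.03
tcp_pos: [0.5325, -0.1509, 0.0937]
tool_rot: [0.996, -0.086, 0.001, 0.0]
force: [-2.7, -0.1, 13.1]
finger_gap: 0.521
gripper_force: 32.1
```

```bash
python3 -m crank '[{"dp":[0,0,-0.003],"delta_rot":[0,0,0],"fingers":-0.3},{"dp":[0,0,0],"delta_rot":[0,0,0],"fingers":0.2},{"dp":[0,0,0],"delta_rot":[0,0,0],"fingers":0.4},{"dp":[0,0,0],"delta_rot":[0,0,0],"fingers":0.6},{"dp":[0,0,0],"delta_rot":[0,0,0],"fingers":0.8},{"dp":[0,0,0],"delta_rot":[0,0,0],"fingers":0.8},{"dp":[0,0,0],"delta_rot":[0,0,0],"fingers":0.8}]'
python3 -m crank '[{"dp":[0,0,-0.01],"delta_rot":[0,0,0],"fingers":0.8},{"dp":[0,0,-0.02],"delta_rot":[0,0,0],"fingers":0.8},{"dp":[0,0,-0.035],"delta_rot":[0,0,0],"fingers":0.8},{"dp":[0,0,-0.05],"delta_rot":[0,0,0],"fingers":0.8},{"dp":[0,0,-0.05],"delta_rot":[0,0,0],"fingers":0.8},{"dp":[0,0,-0.05],"delta_rot":[0,0,0],"fingers":0.8},{"dp":[0,0,-0.05],"delta_rot":[0,0,0],"fingers":0.8},{"dp":[0,0,-0.05],"delta_rot":[0,0,0],"fingers":0.8},{"dp":[0,0,-0.05],"delta_rot":[0,0,0],"fingers":0.8},{"dp":[0,0,-0.035],"delta_rot":[0,0,0],"fingers":0.8},{"dp":[0,0,0],"delta_rot":[0,0,0],"fingers":0.8}]'
python3 - <<'E'
from h import *
L=R.from_euler("z",-9.8,degrees=True)
p,d=manip.snapshot("top");cv2.imwrite("pics/t4.png",cv2.resize(p[205:295,220:400,::-1],None,fx=4.4,fy=4.4,interpolation=2))
for tilt in(10,20,30):
    # tool x = lid y, approach tilts forward (toward +lid x)
    T=L*R.from_euler("y",-tilt,degrees=True)*down(np.pi/2)
    a=T.apply([0,0,1]);print(tilt,a.round(3))
    delta(np.array([.436,.170,.138])-a*.14,T)
E
```

```text
t: 8.62
tcp_pos: [0.5321, -0.1507, 0.0931]
tool_rot: [0.996, -0.086, -0.0, -0.0]
force: [0.9, 0.3, -0.5]
finger_gap: 0.902
gripper_force: 0.0
t: 9.53
tcp_pos: [0.5339, -0.1515, 0.2985]
tool_rot: [0.996, -0.086, 0.005, 0.002]
force: [0.7, -0.0, 0.2]
finger_gap: 0.901
gripper_force: 0.0
10 [ 0.171 -0.03  -0.985]
t 9.58 tcp [ 0.533  -0.151   0.2963] F [-0.  -1.2 -0.4] gap 0.9 grip 0.0 q [-0.48  0.44  1.62  0.    1.07  1.27]
turn(norm) [-0.0209  0.0213 -0.2495] deg [ -7.5   7.7 -89.8] dp now [-0.3502 -0.5993  0.0377] dp after [ 0.5997 -0.3509 -0.0204]
20 [ 0.337 -0.058 -0.94 ]
t 9.58 tcp [ 0.533  -0.151   0.2963] F [-0.  -1.2 -0.4] gap 0.9 grip 0.0 q [-0.48  0.44  1.62  0.    1.07  1.27]
turn(norm) [-0.0426  0.0431 -0.2475] deg [-15.3  15.5 -89.1] dp now [-0.3974 -0.5992  0.0501] dp after [ 0.5997 -0.3906 -0.0853]
30 [ 0.493 -0.085 -0.866]
t 9.58 tcp [ 0.533  -0.151   0.2963] F [-0.  -1.2 -0.4] gap 0.9 grip 0.0 q [-0.48  0.44  1.62  0.    1.07  1.27]
turn(norm) [-0.0643  0.0649 -0.244 ] deg [-23.2  23.4 -87.9] dp now [-0.4417 -0.5992  0.0705] dp after [ 0.5997 -0.4185 -0.156 ]
```

View pics/t4.png

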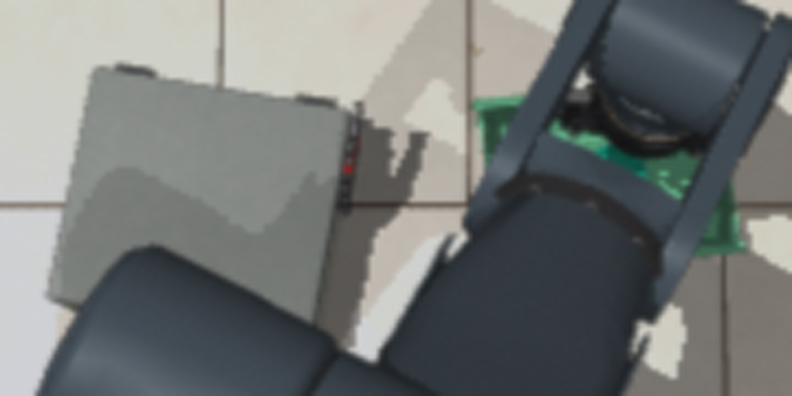

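The arm hides most of this view, but the tray at crop (480–740, 100–250) is unmoved and the cap shows in it. Next I'll turn the gripper for the bar.

```bash
python3 -m crank '[{"dp":[0,0,0],"delta_rot":[0,0,-0.019],"fingers":0.2},{"dp":[0,0,0],"delta_rot":[0,0,-0.019],"fingers":0},{"dp":[0,0,0],"delta_rot":[0,0,-0.019],"fingers":-0.2},{"dp":[0,0,0],"delta_rot":[0,0,-0.019],"fingers":-0.2},{"dp":[0,0,0],"delta_rot":[0,0,-0.019],"fingers":-0.2},{"dp":[0,0,0],"delta_rot":[0,0,-0.019],"fingers":-0.2},{"dp":[0,0,0],"delta_rot":[0,0,-0.019],"fingers":-0.2},{"dp":[0,0,0],"delta_rot":[0,0,-0.019],"fingers":-0.2},{"dp":[0,0,0],"delta_rot":[0,0,-0.019],"fingers":-0.2},{"dp":[0,0,0],"delta_rot":[0,0,-0.019],"fingers":-0.2},{"dp":[0,0,0],"delta_rot":[0,0,-0.019],"fingers":-0.2},{"dp":[0,0,0],"delta_rot":[0,0,-0.019],"fingers":-0.2}]' 
python3 -m crank '[{"dp":[0,0,0],"delta_rot":[0,0,-0.019],"fingers":-0.2},{"dp":[0.04,-0.025,0],"delta_rot":[0,0,0],"fingers":-0.2},{"dp":[0.055,-0.036,0],"delta_rot":[0,0,0],"fingers":-0.2},{"dp":[0.055,-0.036,0],"delta_rot":[0,0,0],"fingers":-0.2},{"dp":[0.055,-0.036,0],"delta_rot":[0,0,0],"fingers":-0.2},{"dp":[0.055,-0.036,0],"delta_rot":[0,0,0],"fingers":-0.2},{"dp":[0.055,-0.036,0],"delta_rot":[0,0,0],"fingers":-0.2},{"dp":[0.055,-0.036,0],"delta_rot":[0,0,0],"fingers":-0.2},{"dp":[0.055,-0.036,0],"delta_rot":[0,0,0],"fingers":-0.2},{"dp":[0.055,-0.036,0],"delta_rot":[0,0,0],"fingers":-0.2},{"dp":[0.055,-0.036,0],"delta_rot":[0,0,0],"fingers":-0.2},{"dp":[0.055,-0.036,0],"delta_rot":[0,0,0],"fingers":-0.2}]'
python3 -m crank '[{"dp":[0,0,0],"delta_rot":[-0.014,0,0],"fingers":-0.4},{"dp":[0,0,0],"delta_rot":[-0.014,0,0],"fingers":-0.4},{"dp":[0,0,0],"delta_rot":[-0.014,0,0],"fingers":-0.4},{"dp":[0,0,0],"delta_rot":[-0.014,0,0],"fingers":-0.4},{"dp":[0,0,0],"delta_rot":[0,0,0],"fingers":-0.4}]'
python3 - <<'E'
from h import *
L=R.from_euler("z",-9.8,degrees=True)
T=L*R.from_euler("y",-20,degrees=True)*down(np.pi/2)
a=T.apply([0,0,1]);delta(np.array([.436,.170,.138])-a*.11,T)
for n,s in(("top",np.s_[205:295,220:320]),("scene",np.s_[150:300,210:360])):
    p,d=manip.snapshot(n);q=p[s][:,:,::-1];cv2.imwrite(f"pics/{n}5.png",cv2.resize(q,(390,int(390*q.shape[0]/q.shape[1]))))
a,b=cv2.imread("pics/top5.png"),cv2.imread("pics/scene5.png");h=max(len(a),len(b));cv2.imwrite("pics/b5.png",np.hstack([cv2.copyMakeBorder(x,0,h-len(x),0,0,0) for x in(a,b)]))
E
```

```text
t: 10.58
tcp_pos: [0.5314, -0.1503, 0.2921]
tool_rot: [0.806, 0.592, -0.001, -0.001]
force: [0.5, 0.7, -0.2]
finger_gap: 0.4
gripper_force: 0.0
t: 11.58
tcp_pos: [0.3976, 0.1766, 0.2925]
tool_rot: [0.772, 0.636, -0.001, -0.001]
force: [0.0, -0.9, 0.4]
finger_gap: 0.401
gripper_force: 0.0
t: 12.0
tcp_pos: [0.3955, 0.1754, 0.2916]
tool_rot: [0.759, 0.628, 0.109, 0.134]
force: [-0.7, -0.2, -0.1]
finger_gap: 0.297
gripper_force: 0.0
t 12.0 tcp [0.3955 0.1754 0.2916] F [-0.7 -0.2 -0.1] gap 0.3 grip 0.0 q [ 0.23  0.23  2.06 -0.27  0.55  0.64]
turn(norm) [-0.0003  0.0014 -0.0025] deg [-0.1  0.5 -0.9] dp now [ 0.0035 -0.0282  0.0967] dp after [ 0.0031 -0.0283  0.0967]
```

View pics/b5.png

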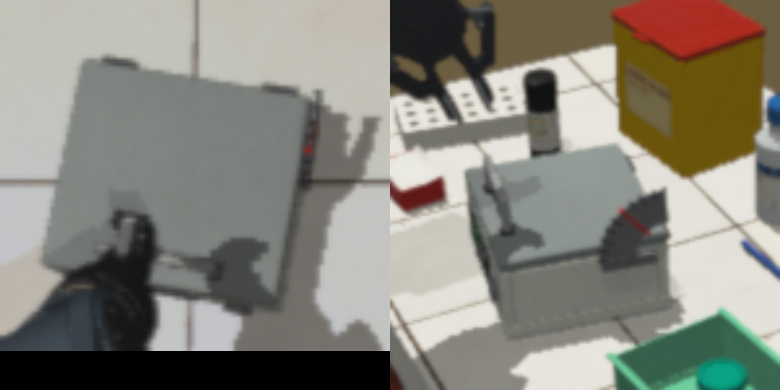

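The bar lies along the line between the fingers in the left crop (115–220, 235–270). In the right crop the lid is shut and the cup stands upright in the tray. Next I move down onto the bar.

```bash
python3 -m crank '[{"dp":[0.003,-0.014,0],"delta_rot":[0,0,-0.002],"fingers":-0.4},{"dp":[0,-0.013,0],"delta_rot":[0,0,0],"fingers":-0.4},{"dp":[0,0,0.03],"delta_rot":[0,0,0],"fingers":-0.4},{"dp":[0,0,0.03],"delta_rot":[0,0,0],"fingers":-0.4},{"dp":[0,0,0.03],"delta_rot":[0,0,0],"fingers":-0.4},{"dp":[0,0,0.01],"delta_rot":[0,0,0],"fingers":-0.4},{"dp":[0,0,0],"delta_rot":[0,0,0],"fingers":-0.4}]'
python3 - <<'E'
from h import *
L=R.from_euler("z",-9.8,degrees=True)
T=L*R.from_euler("y",-20,degrees=True)*down(np.pi/2)
a=T.apply([0,0,1]);delta(np.array([.4367,.170,.138])-a*.058,T)
E
```

```text
t: 12.68
tcp_pos: [0.404, 0.1756, 0.2406]
tool_rot: [0.756, 0.631, 0.109, 0.135]
force: [0.1, 0.9, 0.3]
finger_gap: 0.298
gripper_force: 0.0
t 12.68 tcp [0.404  0.1756 0.2406] F [0.1 0.9 0.3] gap 0.3 grip 0.0 q [ 0.23  0.35  2.1  -0.38  0.39  0.74]
turn(norm) [-0.0001  0.0014 -0.0011] deg [-0.   0.5 -0.4] dp now [ 0.0008 -0.0077  0.0995] dp after [ 0.     -0.0078  0.0995]
```

```bash
python3 -m crank '[{"dp":[0,-0.008,0.02],"delta_rot":[0,0,0],"fingers":-0.4},{"dp":[0,0,0.02],"delta_rot":[0,0,0],"fingers":-0.4},{"dp":[0,0,0.02],"delta_rot":[0,0,0],"fingers":-0.4},{"dp":[0,0,0.02],"delta_rot":[0,0,0],"fingers":-0.4},{"dp":[0,0,0],"delta_rot":[0,0,0],"fingers":-0.4}]'
python3 -m crank '[{"dp":[0,0,0.012],"delta_rot":[0,0,0],"fingers":-0.4},{"dp":[0,0,0.006],"delta_rot":[0,0,0],"fingers":-0.4},{"dp":[0,0,0],"delta_rot":[0,0,0],"fingers":-0.4}]'
python3 - <<'E'
from h import *
L=R.from_euler("z",-9.8,degrees=True)
T=L*R.from_euler("y",-20,degrees=True)*down(np.pi/2)
a=T.apply([0,0,1]);delta(np.array([.4367,.170,.138])-a*.058,T)
E
```

```text
t: 13.1
tcp_pos: [0.4142, 0.1739, 0.2023]
tool_rot: [0.756, 0.631, 0.11, 0.136]
force: [0.4, -0.3, 0.3]
finger_gap: 0.298
gripper_force: 0.0
t: 13.35
tcp_pos: [0.4171, 0.1734, 0.1947]
tool_rot: [0.756, 0.631, 0.11, 0.136]
force: [-0.0, 1.3, -0.1]
finger_gap: 0.297
gripper_force: 0.0
t 13.35 tcp [0.4171 0.1734 0.1947] F [-0.   1.3 -0.1] gap 0.3 grip 0.0 q [ 0.22  0.47  2.12 -0.55  0.26  0.91]
turn(norm) [ 0.0005  0.0012 -0.0011] deg [ 0.2  0.4 -0.4] dp now [-0.0001 -0.0014  0.0041] dp after [-0.0001 -0.0014  0.0041]
```

```bash
python3 -m crank '[{"dp":[0,0,0],"delta_rot":[0,0,0],"fingers":-0.6},{"dp":[0,0,0],"delta_rot":[0,0,0],"fingers":-0.8},{"dp":[0,0,0],"delta_rot":[0,0,0],"fingers":-1},{"dp":[0,0,0],"delta_rot":[0,0,0],"fingers":-1},{"dp":[0,0,0],"delta_rot":[0,0,0],"fingers":-1},{"dp":[0,0,0],"delta_rot":[0,0,0],"fingers":-1}]' 60
python3 - <<'E'
from h import *
s=manip.sense();print(s["force"],s["ft_torque"],s["finger_gap"])
A=R.from_quat(s["tool_rot"]);print("bar?",s["tcp_pos"]+A.apply([0,0,.058]),A.as_matrix().round(3))
# arc: per-degree steps in tool frame, rigid rotation about hinge axis
L=R.from_euler("z",-9.8,degrees=True);B=np.array([.4367,.170,.138]);H=B+L.apply([.155,0,-.052]);print("H",H)
def pose(th):
    Q=L*R.from_euler("y",th,degrees=True)*L.inv();return H+Q.apply(s["tcp_pos"]-H),Q*A
for th in(0,5,10,20,30,40,45):
    p,a=pose(th);p2,a2=pose(th+5);print(th,p.round(3),"row dp(5deg)",(a.inv().apply(p2-p)/.5).round(4),((a.inv()*a2).as_rotvec()/2/np.pi).round(5))
print("end",pose(50)[0])
E
```

```text
t: 13.85
tcp_pos: [0.416, 0.1735, 0.1945]
tool_rot: [0.756, 0.631, 0.11, 0.135]
force: [-5.2, 3.7, 3.0]
finger_gap: 0.087
gripper_force: 58.9
[-5.23911613  3.72334556  3.03740355] [0.36396333 0.74312941 0.21405544] 0.08732496823324808
bar? [0.43559612 0.16973171 0.14001161] [[ 0.178  0.924  0.337]
 [ 0.984 -0.166 -0.066]
 [-0.005  0.344 -0.939]]
H [0.58943822 0.14361753 0.086     ]
0 [0.416 0.174 0.194] row dp(5deg) [ 0.      0.0293 -0.0211] [ 1.389e-02 -8.000e-05 -1.000e-04]
5 [0.426 0.172 0.209] row dp(5deg) [ 0.      0.0293 -0.0211] [ 1.389e-02 -8.000e-05 -1.000e-04]
10 [0.437 0.17  0.223] row dp(5deg) [ 0.      0.0293 -0.0211] [ 1.389e-02 -8.000e-05 -1.000e-04]
20 [0.463 0.165 0.248] row dp(5deg) [ 0.      0.0293 -0.0211] [ 1.389e-02 -8.000e-05 -1.000e-04]
30 [0.493 0.16  0.268] row dp(5deg) [ 0.      0.0293 -0.0211] [ 1.389e-02 -8.000e-05 -1.000e-04]
40 [0.525 0.155 0.282] row dp(5deg) [ 0.      0.0293 -0.0211] [ 1.389e-02 -8.000e-05 -1.000e-04]
45 [0.542 0.152 0.287] row dp(5deg) [ 0.      0.0293 -0.0211] [ 1.389e-02 -8.000e-05 -1.000e-04]
end [0.55986079 0.1487005  0.29052946]
```

```bash
cat > chk.py <<'E'
from h import *
s=manip.sense();A=R.from_quat(s["tool_rot"]);L=R.from_euler("z",-9.8,degrees=True)
H=np.array([.5894,.1436,.086]);g=L.inv().apply(s["tcp_pos"]+A.apply([0,0,.0565])-H)
th=np.degrees(np.arctan2(g[2],-g[0])-np.arctan2(.052,.155))
z=L.inv().apply(A.apply([0,0,1]));print("lid",th.round(2),"r",np.hypot(g[0],g[2]).round(4),"y",g[1].round(4),"tooltilt",np.degrees(np.arctan2(z[0],-z[2])).round(2),"F",s["force"].round(1),"T",s["ft_torque"].round(2),"grip",s["gripper_force"].round(1),"q",s["q"].round(2))
E
python3 -m crank '[{"dp":[0,0.0117,-0.0084],"delta_rot":[0.0056,0,0],"fingers":-1},{"dp":[0,0.0117,-0.0084],"delta_rot":[0.0056,0,0],"fingers":-1},{"dp":[0,0.0117,-0.0084],"delta_rot":[0.0056,0,0],"fingers":-1},{"dp":[0,0.0117,-0.0084],"delta_rot":[0.0056,0,0],"fingers":-1},{"dp":[0,0,0],"delta_rot":[0,0,0],"fingers":-1}]'; python3 chk.py
```

```text
t: 14.27
tcp_pos: [0.4328, 0.1706, 0.2176]
tool_rot: [0.764, 0.637, 0.064, 0.08]
force: [-6.7, 5.1, 0.1]
finger_gap: 0.088
gripper_force: 60.3Traceback (most recent call last):
  File "chk.py", line 5, in <module>
    z=L.inv().apply(A.apply([0,0,1]));print("lid",th.round(2),"r",np.hypot(g[0],g[2]).round(4),"y",g[1].round(4),"tooltilt",np.degrees(np.arctan2(z[0],-z[2])).round(2),"F",s["force"].round(1),"T",s["ft_torque"].round(2),"grip",s["gripper_force"].round(1),"q",s["q"].round(2))
                                                                                                                                                                                                                                   ^^^^^^^^^^^^^^^^^^^^^^^^
AttributeError: 'float' object has no attribute 'round'
```

```bash
sed -i 's/s\["gripper_force"\].round(1)/round(s["gripper_force"],1)/' chk.py; python3 chk.py
python3 -m crank '[{"dp":[0,0.0117,-0.0084],"delta_rot":[0.0056,0,0],"fingers":-1},{"dp":[0,0.0117,-0.0084],"delta_rot":[0.0056,0,0],"fingers":-1},{"dp":[0,0.0117,-0.0084],"delta_rot":[0.0056,0,0],"fingers":-1},{"dp":[0,0.0117,-0.0084],"delta_rot":[0.0056,0,0],"fingers":-1},{"dp":[0,0.0117,-0.0084],"delta_rot":[0.0056,0,0],"fingers":-1},{"dp":[0,0.0117,-0.0084],"delta_rot":[0.0056,0,0],"fingers":-1},{"dp":[0,0.0117,-0.0084],"delta_rot":[0.0056,0,0],"fingers":-1},{"dp":[0,0.0117,-0.0084],"delta_rot":[0.0056,0,0],"fingers":-1},{"dp":[0,0,0],"delta_rot":[0,0,0],"fingers":-1}]'; python3 chk.py
```

```text
lid 8.83 r 0.166 y -0.0005 tooltilt 11.74 F [-6.7  5.1  0.1] T [0.92 0.98 0.32] grip 60.3 q [ 0.17  0.43  2.   -0.15  0.52  0.48]
t: 15.02
tcp_pos: [0.4742, 0.1633, 0.2553]
tool_rot: [0.767, 0.64, -0.028, -0.03]
force: [-9.5, 4.2, 6.3]
finger_gap: 0.089
gripper_force: 61.4
lid 24.37 r 0.1659 y -0.0004 tooltilt -4.72 F [-9.5  4.2  6.3] T [0.55 1.44 0.1 ] grip 61.4 q [0.1  0.45 1.75 0.02 1.02 0.27]
```

```bash
python3 -m crank '[{"dp":[0,0.0117,-0.0086],"delta_rot":[0.0056,0,0],"fingers":-1},{"dp":[0,0.0117,-0.0086],"delta_rot":[0.0056,0,0],"fingers":-1},{"dp":[0,0.0117,-0.0086],"delta_rot":[0.0056,0,0],"fingers":-1},{"dp":[0,0.0117,-0.0086],"delta_rot":[0.0056,0,0],"fingers":-1},{"dp":[0,0.0117,-0.0086],"delta_rot":[0.0056,0,0],"fingers":-1},{"dp":[0,0.0117,-0.0086],"delta_rot":[0.0056,0,0],"fingers":-1},{"dp":[0,0.0117,-0.0086],"delta_rot":[0.0056,0,0],"fingers":-1},{"dp":[0,0.0117,-0.0086],"delta_rot":[0.0056,0,0],"fingers":-1},{"dp":[0,0.0117,-0.0086],"delta_rot":[0.0056,0,0],"fingers":-1},{"dp":[0,0.0117,-0.0086],"delta_rot":[0.0056,0,0],"fingers":-1},{"dp":[0,0,0],"delta_rot":[0,0,0],"fingers":-1}]'; python3 chk.py
python3 - <<'E'
from h import *
p,d=manip.snapshot("scene");cv2.imwrite("pics/s6.png",cv2.resize(p[140:300,210:370,::-1],None,fx=3.7,fy=3.7,interpolation=2));np.save("pics/s6.npy",d)
E
```

```text
t: 15.93
tcp_pos: [0.5398, 0.1517, 0.2857]
tool_rot: [0.75, 0.626, -0.14, -0.165]
force: [-10.1, 2.9, 15.0]
finger_gap: 0.084
gripper_force: 62.1
lid 44.93 r 0.1659 y -0.0004 tooltilt -24.97 F [-10.1   2.9  15. ] T [0.48 2.09 0.07] grip 62.1 q [0.04 0.6  1.41 0.09 1.56 0.2 ]
```

View pics/s6.png

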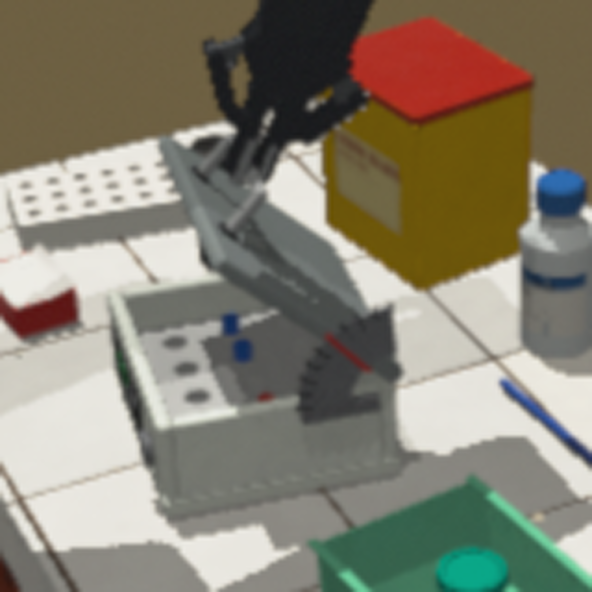

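The lid is open and held, with its -y lower edge running from crop (210,268) towards (330,335). The red mark runs from (327,337) to (368,370), so the lid is still a little short of it. I'll get the angle from the depth on the lid's top and from the corner by rays.

```bash
cat > ang.py <<'E'
from h import *
import sys
d=np.load(sys.argv[1]);P=cloud("scene",d)
L=R.from_euler("z",-9.8,degrees=True);C=np.array([.506,.158,0])  # incubator centre
Q=L.inv().apply((P-C).reshape(-1,3)).reshape(P.shape)-[.085,0,.086]
f=lambda u,v:np.array([210+(u+.5)/3.7-.5,140+(v+.5)/3.7-.5])
poly=np.array([f(*x) for x in((265,230),(310,240),(350,290),(290,275))]).round().astype(int)
m=np.zeros(d.shape,np.uint8);cv2.fillPoly(m,[poly],1)
X=Q[(m>0)&(d>0)];c=np.median(X,0);X=X[np.abs(X-c).max(1)<.12]
for _ in range(3):
    c=X.mean(0);n=np.linalg.svd(X-c)[2][2];n*=np.sign(n[2]);r=(X-c)@n;X=X[abs(r)<2.5*r.std()+1e-4]
print("top plane",len(X),"n",n.round(3),"rms",r.std().round(4),"angle",np.degrees(np.arctan2(n[0],n[2])).round(2),"hinge dist",(-(c@n)).round(4))
def side(uv,yl):  # ray onto plane y_local=yl
    o=manip.camera_model("scene")["origin"];w=ray("scene",uv,0.)[0]
    a=L.inv().apply(o-C);b=L.inv().apply(w-C);p=a+(b-a)*(yl-a[1])/(b[1]-a[1]);return p-[.085,0,.086]
for nm,uv,yl in(("front corner",f(212,270),-.1),("red out",f(327,337),-.107),("red in",f(368,370),-.107)):
    p=side(uv,yl);print(nm,p.round(4),"ang",np.degrees(np.arctan2(p[2],-p[0])).round(1),"r",np.hypot(p[0],p[2]).round(3))
E
python3 ang.py pics/s6.npy
```

```text
top plane 181 n [0.694 0.007 0.719] rms 0.0009 angle 43.99 hinge dist -0.0137
front corner [-0.1269 -0.1     0.125 ] ang 44.6 r 0.178
red out [-0.0496 -0.107   0.0584] ang 49.6 r 0.077
red in [-0.0204 -0.107   0.024 ] ang 49.6 r 0.031
```

```bash
python3 -m crank '[{"dp":[0,0.0111,-0.0094],"delta_rot":[0.0055,0,0],"fingers":-1},{"dp":[0,0.0111,-0.0094],"delta_rot":[0.0055,0,0],"fingers":-1},{"dp":[0,0.0105,-0.0094],"delta_rot":[0.0050,0,0],"fingers":-1},{"dp":[0,0,0],"delta_rot":[0,0,0],"fingers":-1},{"dp":[0,0,0],"delta_rot":[0,0,0],"fingers":-1},{"dp":[0,0,0],"delta_rot":[0,0,0],"fingers":-1}]'; python3 chk.py
python3 - <<'E'
from h import *
p,d=manip.snapshot("scene");cv2.imwrite("pics/s7.png",cv2.resize(p[140:340,210:410,::-1],None,fx=2.9,fy=2.9,interpolation=2));np.save("pics/s7.npy",d)
E
python3 ang.py pics/s7.npy|head -1
```

```text
t: 16.48
tcp_pos: [0.561, 0.148, 0.2906]
tool_rot: [0.741, 0.618, -0.169, -0.2]
force: [-5.5, 2.1, 8.5]
finger_gap: 0.086
gripper_force: 61.6
lid 51.26 r 0.1661 y -0.0004 tooltilt -30.37 F [-5.5  2.1  8.5] T [0.37 1.26 0.08] grip 61.6 q [0.03 0.66 1.31 0.1  1.7  0.19]
top plane 179 n [0.766 0.005 0.643] rms 0.0006 angle 49.96 hinge dist -0.0139
```

View pics/s7.png

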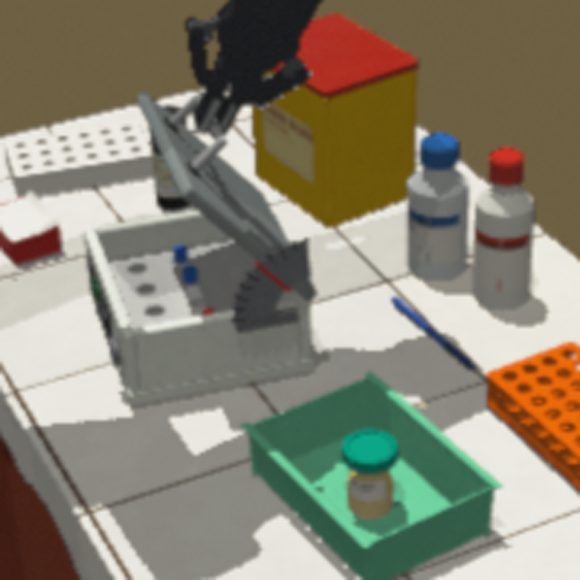

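The lid's underside is in line with the red mark at crop (275,277), and depth gives 50.0°. The cup stands upright in the tray at (370,475), and the gripper still holds the bar. I'm handing in.

```bash
python3 -c "
from station import manip
print(manip.sign_off())"
```

```text
the job is handed in; nothing more can be done
None
```

The cup stands upright in the green tray, and the arm is still holding the lid by its bar at about 50° (depth reading 49.96°), in line with the red mark; I handed the job in at about 16.5 s.

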